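# Extend the short stand leg by one hole

## Robot

A 6-joint arm with a two-finger parallel gripper is mounted at the origin on a cart in front of the work surface, level with it; the furniture and walls round the work are solid. World frame = base frame: x ahead of the robot, y to its left, z up, the work surface at z = 0. Lengths are in m, angles in rad, forces in N, time in s.
With the tool pointing down it reaches from about 0.35 to 0.975 m from the base axis. Payload 4.9 kg.
Tool frame: the origin (TCP) lies midway between the tips of the shut fingers; the grasp point (between the pads) lies 19 mm behind it; z points along the fingers, y is the line along which they close (so a half turn about z gives the same grasp; the last joint's range is limited). The gripper opens to 85 mm and grips with 20 to 120 N. Pads are 22 mm wide; open, the fingers measure 114 mm over their backs; the gripper's body (76 mm by 85 mm) begins 54 mm behind the grasp point. The pads swing forward as they close: fully open they stand 13 mm farther back than shut.
Start: joints at [-1.308, 0.053, 1.613, -0, 1.476, -0.119], TCP at [0.233, -0.58, 0.231] pointing down, gripper open.
Joint ranges: [-3.01, 3.01], [-1.01, 2.22], [0.06, 2.58], [-1.02, 4.17], [0.09, 2.62], [-3.14, 3.14]. Speed limits (rad/s): [2.57, 2.57, 3.14, 3.14, 3.14, 3.14].

## Interface

Orientations are given as a unit quaternion [w, x, y, z].
In Python, from plant import manip gives the robot as it stands.
- The arm moves only by the tool carry_out, never from a script. Its argument "moves" is a list of rows, each a list of 7 numbers: the opening, from 0 (shut) to 1 (fully open), then the shift along the tool's x, y, z normalised to -1 to 1, where 1 is 0.4 m, then the turn, a rotation vector about the tool's x, y, z normalised to -1 to 1, where 1 is 0.5 rad. In form: [[grip, dx, dy, dz, rx, ry, rz], ...]. A call has 1 to 8 rows; each row is the pose to reach, as a shift and turn from the pose commanded when the call began, along the tool's axes at that moment; what a row does not reach only later rows make up. A row lasts 1/12 s, in which the tool goes at most 41.7 mm and 7.16 degrees, less where a joint would pass 70% of its speed; a pose out of reach is approached as far as the arm can. A call with a number of a shift or a turn outside -1 to 1 is refused whole. A call with a gripper value outside its range is refused whole. The fingers move at their own pace and stop on an object; the grip force is fixed at half the most. Time passes only in rows, so rows that repeat a pose let the fingers close. It gives the time, the measured TCP pose, the force and the opening at its end, in the units of the state.
- manip.state(): the state, without advancing time (a new reading comes with each control period).
- manip.grab_frame(name): name is "scene" or "top"; returns the picture (384x512x3 uint8, red, green, blue); there is no depth.
- manip.camera_info(name): a dict with "intrinsics" (3x3 intrinsics, pixels), "distortion" ([k1, k2, p1, p2, k3] as OpenCV has them; the pictures are not rectified), "extrinsics" (4x4, takes a point from world to camera coordinates). Camera axes: x right, y down, z forward; pixel columns grow to the right and rows downward; lengths in m; the calibration is good to about 2 mm. A picture is of the moment at which its call begins. camera_info takes no time and is no camera call.
- manip.job_done(): hands the job in, once; it reports no verdict.
The state is a dict: "time": time; "joint_pos": joint angles; "joint_vel": joint speeds; "joint_efforts": joint torques, N m; "tool_pos": TCP position; "tool_rot": TCP orientation; "contact_force": force on the tool from outside, world axes, zero at the start; "ft_torque": the same for the moment, N m; "gripper_width": opening from 0.0 (shut) to 1.0 (fully open).
Only numpy, scipy, OpenCV 4.12 (cv2) and the standard library are available. Lean on these libraries where they do the work, as an engineer would, in place of code of your own. Each camera call takes 0.05 s, during which the arm holds its last target. There are 200 camera calls.

## Task

Two telescopic legs of a photo stand are clamped on their boards, and one is still a hole shorter than the other. On the short one, squeeze the spring snap button flush into the outer tube and slide that tube away from its clamp to the next hole, so that the button springs out there and both legs are equally long; then let go. Leave the longer leg as it is set.

Things in the scene. Friction and masses are not known exactly. Their poses are not given: they have to be found in the camera images.
- short_leg_grip (a point): Short leg: centreline of its square aluminium outer tube (30 x 30 mm) at the hole nearest the foot, 50 mm above the table; moves with the tube. x: along the tube from clamp to black foot (how it extends); z up; -y: face with the button. Tube spans x -105 to +60 mm, foot to +77. Below: fixed board 12 mm thick, 60 wide, and a 22 mm wide prop at x 22 to 48; clamp, 90 high, from 150 mm behind.
- short_leg_tube (a joint): How far the short leg's outer tube is drawn out, m: about 0 at the start, 0.040 at the next hole, 0.080 at the last. Three 15 mm round holes in its -y face at x = 0, -40, -80 mm. Leaving a hole takes about 10 N (its edge cams the flush button under the wall), then 2 N; at the next hole the button springs out by itself and, within 3 mm of it, centres the tube once let go.
- short_leg_button (a joint): Short leg's domed steel snap button, 12 mm across, m: 0 out (7 mm proud of the -y face), 0.007 flush, 0.009 under the wall. It stays on the fixed inner tube and starts in the hole at x = 0. Spring 4 N, 7 N fully in. A grasp across the tube (along y) there with about 25 N presses it flush: one finger on button and rim, the other on the opposite face; the same grip then slides the tube.
- set_leg_tube (a joint): The same for the other, longer leg, alike in every part but already set at its second hole (about 0.040 m): leave it. The legs lie about crosswise to the robot, one nearer and one farther, either way round, with feet to the right and buttons facing the robot.

How it is judged:
By the outcome, as a careful person would: the job done as asked, in the order asked, and still so for the second after the job is handed in, with the robot touching nothing.
It also fails if it takes over 34 s, if anything falls off the work surface, if the arm or the gripper's body presses on something with over 40 N, if the wrist force passes 120 N, or if a joint passes its speed limit or range.

## Working session

There is one attempt and no reset: what is moved stays moved. The work goes in short steps, Python scripts to look and compute and a tool call to move; the robot and the scene stay as the last step left them, time stands still between calls to the robot, and variables do not carry over. Pictures are saved under pics/ and viewed, on a budget of 10 in all, crops included, one or two more only if the job needs it, and the job is handed in when it is done.

Besides the shell and the picture viewer there is one more tool, called after "Request:" as name(argument=value, ...), one argument or row to a line, values as JSON. carry_out: Moves the arm, as the interface text tells. Scaled input: -1 to 1 covers 0.4 m each way for a shift and 0.5 rad each way for a turn. Its arguments: {"type":"object","properties":{"moves":{"type":"array"}},"required":["moves"]}

```bash
mkdir -p pics; python3 - <<'E'
from plant import manip
import cv2
for n in("scene","top"):
    im=manip.grab_frame(n); cv2.imwrite(f"pics/{n}0.png",im[:,:,::-1])
    c=manip.camera_info(n); print(n,c)
print(manip.state())
E
```

```text
scene {'intrinsics': array([[483.3658111 ,   0.        , 252.87263383],
       [  0.        , 483.3658111 , 194.6162366 ],
       [  0.        ,   0.        ,   1.        ]]), 'distortion': array([-0.06213715,  0.        ,  0.        ,  0.        ,  0.        ]), 'extrinsics': array([[-0.70051121, -0.71344782,  0.01662107,  0.35870247],
       [-0.51672447,  0.49101559, -0.70135548,  0.35928725],
       [ 0.49221933, -0.49989589, -0.71261787,  0.65197464],
       [ 0.        ,  0.        ,  0.        ,  1.        ]])}
top {'intrinsics': array([[475.62394155,   0.        , 251.27248099],
       [  0.        , 475.62394155, 191.10013801],
       [  0.        ,   0.        ,   1.        ]]), 'distortion': array([-0.0791381,  0.       ,  0.       ,  0.       ,  0.       ]), 'extrinsics': array([[ 2.20373963e-02, -9.99756808e-01,  8.23455319e-04,
        -5.77628809e-02],
       [-9.93313342e-01, -2.19887146e-02, -1.13336231e-01,
         5.48234259e-01],
       [ 1.13326775e-01,  1.67968629e-03, -9.93556350e-01,
         8.89398054e-01],
       [ 0.00000000e+00,  0.00000000e+00,  0.00000000e+00,
         1.00000000e+00]])}
{'time': 0.1, 'joint_pos': array([-1.30802278e+00,  5.33061270e-02,  1.61419511e+00, -1.92065028e-06,
        1.47601644e+00, -1.19000530e-01]), 'joint_vel': array([ 0.00176727, -0.00087738, -0.00291209, -0.00082329,  0.0010409 ,
        0.00086673]), 'joint_efforts': array([ 4.49113586e-04, -3.94904172e+01, -3.71362674e+01, -1.58910980e-04,
        3.84447689e-03, -2.40345930e-07]), 'tool_pos': array([ 0.23270125, -0.57943473,  0.23015354]), 'tool_rot': array([-9.59958877e-04,  9.81835851e-01,  1.89729900e-01, -7.00856130e-05]), 'contact_force': array([ 0.28729373, -0.28260424,  0.09718169]), 'ft_torque': array([ 0.04655396, -0.01564383,  0.01707136]), 'gripper_width': 1.0016492401309627}
```

View pics/top0.png

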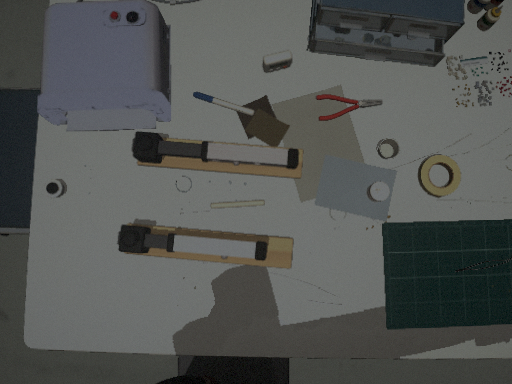

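View pics/scene0.png

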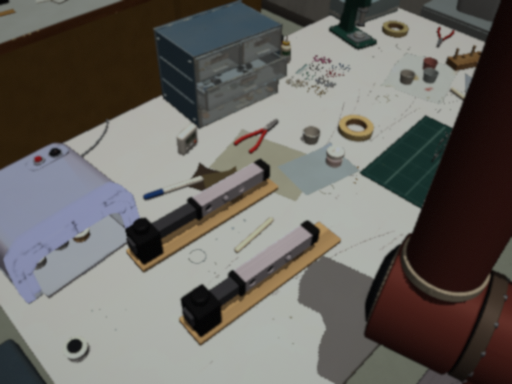

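The top view shows the nearer leg (clamp ~132,239; foot ~262,250) with less inner tube showing than the farther one (clamp ~147,147; foot ~293,158), so the nearer leg is the short one. I'll enlarge it.

```bash
python3 - <<'E'
import cv2,numpy as np
t=cv2.imread("pics/top0.png")[215:280,110:310]; s=cv2.imread("pics/scene0.png")[210:345,170:350]
t=cv2.resize(t,None,fx=4,fy=4,interpolation=cv2.INTER_CUBIC); s=cv2.resize(s,None,fx=4,fy=4,interpolation=cv2.INTER_CUBIC)
s=s[:,:]; o=np.zeros((260+540,800,3),np.uint8)
cv2.imwrite("pics/t1.png",cv2.convertScaleAbs(t,alpha=1.5)); cv2.imwrite("pics/s1.png",cv2.convertScaleAbs(s,alpha=1.5))
E
```

```text
(no output)
```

View pics/t1.png

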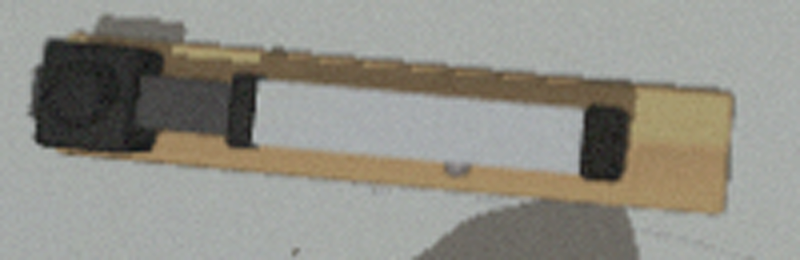

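View pics/s1.png

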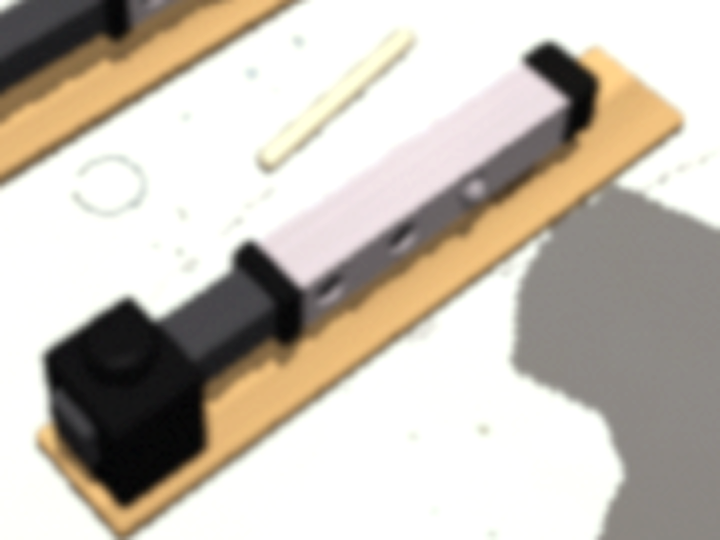

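```bash
cat > h.py <<'E'
import cv2,numpy as np
from plant import manip
def ray(n,uv,z):
    c=manip.camera_info(n);E=c["extrinsics"];R,t=E[:3,:3],E[:3,3]
    p=cv2.undistortPoints(np.array([[uv]],float),c["intrinsics"],c["distortion"])[0,0]
    d=R.T@[p[0],p[1],1];o=-R.T@t
    return o+d*(z-o[2])/d[2]
E
python3 - <<'E'
from h import *
T=lambda u,v,z:ray("top",((u+.5)/4-.5+110,(v+.5)/4-.5+215),z).round(4)
S=lambda u,v,z:ray("scene",((u+.5)/4-.5+170,(v+.5)/4-.5+210),z).round(4)
for p in[(255,82),(583,107),(255,146),(583,172)]:print(p,T(*p,.065))
print("btn T",T(457,172,.05),"S",S(475,190,.05),"holes",S(403,236,.05),S(328,290,.05))
for p in[(262,245),(525,68),(302,290),(570,102)]:print(p,S(*p,.065))
from scipy.spatial.transform import Rotation as R
q=manip.state()["tool_rot"];print(R.from_quat(q,scalar_first=True).as_matrix().round(3))
E
```

```text
(255, 82) [0.4604 0.0965 0.065 ]
(583, 107) [ 0.4524 -0.0553  0.065 ]
(255, 146) [0.431  0.0954 0.065 ]
(583, 172) [ 0.4227 -0.0559  0.065 ]
btn T [0.421  0.0028 0.05  ] S [0.4238 0.0029 0.05  ] holes [0.4284 0.0423 0.05  ] [0.4309 0.0837 0.05  ]
(262, 245) [0.4579 0.0951 0.065 ]
(525, 68) [ 0.447  -0.0534  0.065 ]
(302, 290) [0.4309 0.0985 0.065 ]
(570, 102) [ 0.4205 -0.053   0.065 ]
[[ 0.928  0.373 -0.001]
 [ 0.373 -0.928  0.002]
 [ 0.    -0.002 -1.   ]]
```

The leg's angle and size agree in both views: 30 mm wide, holes about 40 mm apart, and the button in the hole nearest the foot. Its centre is about (0.440, 0.0015) and its axis about (-0.06, -1). Now moving above it.

Request:
carry_out(
  moves=[
    [1,0.51,-0.578,0,0,0,-1],
    [1,0.51,-0.578,0,0,0,-1],
    [1,0.51,-0.578,0,0,0,-1],
    [1,0.51,-0.578,0,0,0,-1],
    [1,0.51,-0.578,0,0,0,-1],
    [1,0.51,-0.578,0,0,0,-1],
    [1,0.51,-0.578,0,0,0,-1],
    [1,0.51,-0.578,0,0,0,-1],
  ],
)

```text
time: 0.77
tool_pos: [0.3367, -0.2855, 0.2307]
tool_rot: [-0.001, 0.904, 0.428, 0.001]
contact_force: [-0.1, -0.1, 0.1]
gripper_width: 0.998
```

```bash
cat >> h.py <<'E'
from scipy.spatial.transform import Rotation as Ro
def to(p,ang):
    "normalised shift/turn to TCP p, tool y at world angle ang (down)"
    s=manip.state();M=Ro.from_quat(s["tool_rot"],scalar_first=True)
    y=np.array([np.cos(ang),np.sin(ang),0]);z=np.array([0,0,-1.])
    G=Ro.from_matrix(np.c_[np.cross(y,z),y,z])
    print("t",s["time"],"pos",s["tool_pos"].round(4),"F",s["contact_force"].round(1),"T",s["ft_torque"].round(2),"w",round(s["gripper_width"],3),"j",s["joint_pos"].round(2))
    print("shift",(M.inv().apply(p-s["tool_pos"])/.4).round(4),"turn",((M.inv()*G).as_rotvec()/.5).round(3))
E
python3 -c "
from h import *
to(np.array([.44,.0015,.15]),-.062)"
```

```text
t 0.7667 pos [ 0.3367 -0.2855  0.2307] F [-0.1 -0.1  0.1] T [-0.02  0.03 -0.04] w 0.998 j [-0.87 -0.41  2.02  0.    1.53 -0.19]
shift [ 0.7184 -0.2544  0.2031] turn [-1.000e-03 -4.000e-03 -1.248e+00]
```

Request:
carry_out(
  moves=[
    [1,0.718,-0.254,0.2,0,0,-1],
    [1,0.718,-0.254,0.2,0,0,-1],
    [1,0.718,-0.254,0.2,0,0,-1],
    [1,0.718,-0.254,0.2,0,0,-1],
    [1,0.718,-0.254,0.2,0,0,-1],
    [1,0.718,-0.254,0.2,0,0,-1],
    [1,0.718,-0.254,0.2,0,0,-1],
    [1,0.718,-0.254,0.2,0,0,-1],
  ],
)

```text
time: 1.43
tool_pos: [0.4397, 0.0004, 0.1496]
tool_rot: [-0.001, 0.77, 0.638, -0.0]
contact_force: [0.1, -1.9, -0.5]
gripper_width: 0.998
```

```bash
python3 -c "
from h import *
to(np.array([.44,.0015,.15]),-.062)"
```

```text
t 1.4333 pos [4.397e-01 4.000e-04 1.496e-01] F [ 0.1 -1.9 -0.5] T [-0.05 -0.05  0.02] w 0.998 j [-0.17 -0.35  2.11  0.    1.38  0.02]
shift [ 0.0028  0.0001 -0.0009] turn [-0.004 -0.002 -0.248]
```

Request:
carry_out(
  moves=[
    [1,0.0,0,0.17,0,0,-0.248],
    [1,0.0,0,0.17,0,0,-0.248],
    [1,0.0,0,0.17,0,0,-0.248],
    [1,0.0,0,0.17,0,0,-0.248],
  ],
)

```text
time: 1.77
tool_pos: [0.4385, -0.0028, 0.0817]
tool_rot: [-0.002, 0.73, 0.684, -0.001]
contact_force: [0.3, -0.1, 0.6]
gripper_width: 1.0
```

```bash
python3 - <<'E'
from h import *
to(np.array([.44,.0015,.029]),-.062)
s=manip.grab_frame("scene")[190:340,180:380,::-1];t=manip.grab_frame("top")[190:340,150:350,::-1]
for n,i in(("s",s),("t",t)):cv2.imwrite(f"pics/{n}2.png",cv2.convertScaleAbs(cv2.resize(i,None,fx=4,fy=4,interpolation=2),alpha=1.5))
E
```

```text
t 1.7667 pos [ 0.4385 -0.0028  0.0817] F [ 0.3 -0.1  0.6] T [ 0.01 -0.02  0.03] w 1.0 j [-0.18 -0.27  2.17 -0.    1.25 -0.11]
shift [0.0108 0.0035 0.1318] turn [-0.009 -0.001 -0.006]
```

View pics/s2.png

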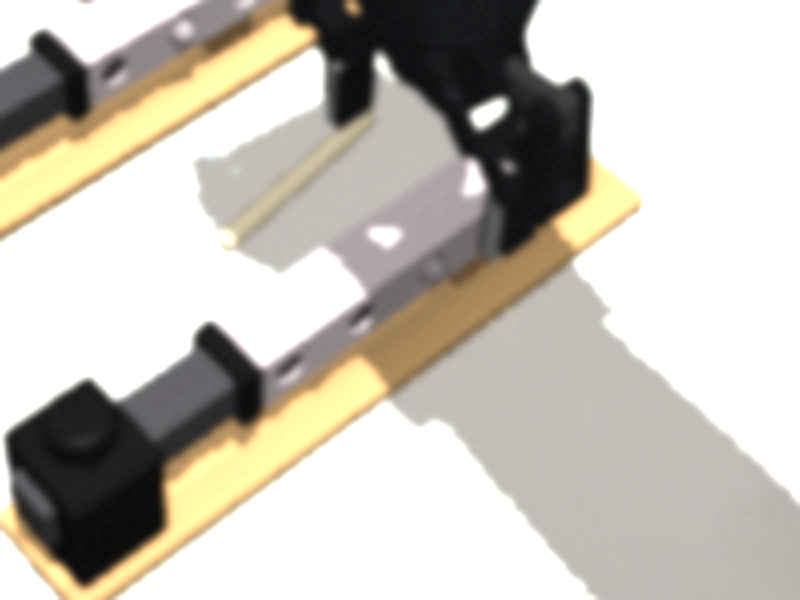

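The fingers straddle the tube crosswise, with the near fingertip at about (505,250) and the button at (432,268). I'll check both against their projections.

```bash
python3 - <<'E'
from h import *
s=manip.state();M=Ro.from_quat(s["tool_rot"],scalar_first=True)
c=manip.camera_info("scene");E=c["extrinsics"]
def pr(P):
    u=cv2.projectPoints(np.array(P,float).reshape(-1,3),cv2.Rodrigues(E[:3,:3])[0],E[:3,3],c["intrinsics"],c["distortion"])[0][:,0]
    return ((u-[180,190]+.5)*4-.5).round(0)
for y in(.0425,-.0425,.057,-.057):
    print(y,pr([s["tool_pos"]+M.apply([x,y,-.013]) for x in(-.011,.011)]).tolist())
ax=np.array([-.062,-.998,0]);yy=np.array([.998,-.062,0]);C=np.array([.44,.0015,.05])
print("holes",pr([C-yy*.015-ax*k for k in(0,.04,.08)]).tolist(),"tip",pr(C-yy*.022).tolist())
E
```

```text
0.0425 [[373.0, 95.0], [335.0, 120.0]]
-0.0425 [[514.0, 215.0], [475.0, 242.0]]
0.057 [[351.0, 76.0], [312.0, 101.0]]
-0.057 [[540.0, 236.0], [501.0, 265.0]]
holes [[434.0, 268.0], [365.0, 317.0], [292.0, 369.0]] tip [[445.0, 278.0]]
```

View pics/t2.png

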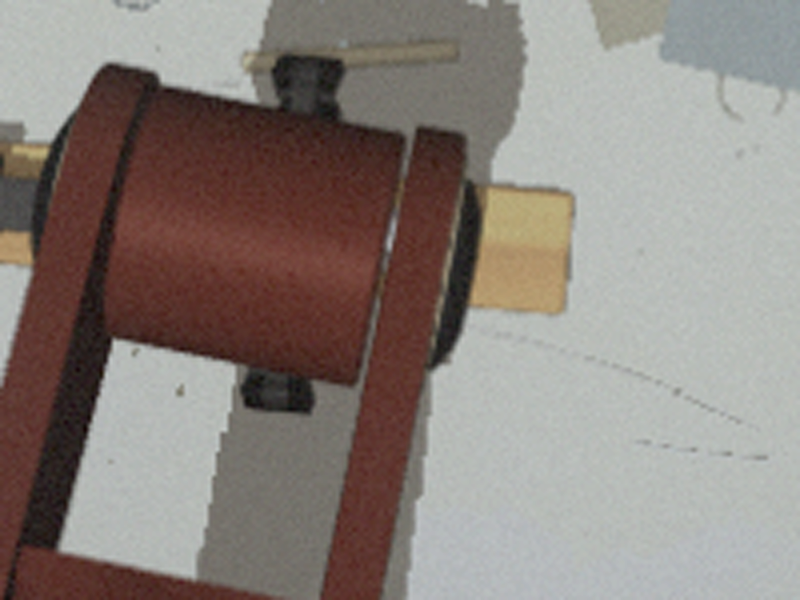

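Scene view agrees to about 2 mm; the holes suggest moving ~1.5 mm towards the clamp. Descending, still open.

Request:
carry_out(
  moves=[
    [1,0.015,0.0035,0.02,0,0,0],
    [1,0.015,0.0035,0.06,0,0,0],
    [1,0.015,0.0035,0.1,0,0,0],
    [1,0.015,0.0035,0.131,0,0,0],
    [1,0.015,0.0035,0.131,0,0,0],
    [1,0.015,0.0035,0.131,0,0,0],
  ],
)

```text
time: 2.37
tool_pos: [0.4424, 0.0027, 0.0315]
tool_rot: [0.0, 0.73, 0.684, 0.0]
contact_force: [0.7, -0.0, 0.6]
gripper_width: 0.997
```

```bash
python3 - <<'E'
from h import *
to(np.array([.44,.003,.029]),-.062)
E
```

```text
t 2.3667 pos [0.4424 0.0027 0.0315] F [ 0.7 -0.   0.6] T [ 0.05 -0.04 -0.  ] w 0.997 j [-0.16 -0.18  2.19  0.    1.13 -0.1 ]
shift [ 0.0003 -0.0061  0.0062] turn [ 0.001 -0.    -0.007]
```

Request:
carry_out(
  moves=[
    [0.6,0,-0.006,0.005,0,0,0],
    [0.6,0,-0.006,0.005,0,0,0],
    [0.6,0,-0.006,0.005,0,0,0],
    [0.6,0,-0.006,0.005,0,0,0],
  ],
)

```text
time: 2.7
tool_pos: [0.4402, 0.0028, 0.0297]
tool_rot: [0.001, 0.73, 0.684, 0.0]
contact_force: [-0.3, -0.9, 0.2]
gripper_width: 0.605
```

```bash
python3 - <<'E'
from h import *
to(np.array([.44,.003,.029]),-.062)
s=manip.grab_frame("scene")[210:310,220:350,::-1]
cv2.imwrite("pics/s3.png",cv2.convertScaleAbs(cv2.resize(s,None,fx=6,fy=6,interpolation=2),alpha=2))
E
```

```text
t 2.7 pos [0.4402 0.0028 0.0297] F [-0.3 -0.9  0.2] T [0.02 0.02 0.02] w 0.605 j [-0.16 -0.18  2.19  0.    1.13 -0.1 ]
shift [ 0.0005 -0.0005  0.0018] turn [ 0.003  0.    -0.006]
```

View pics/s3.png

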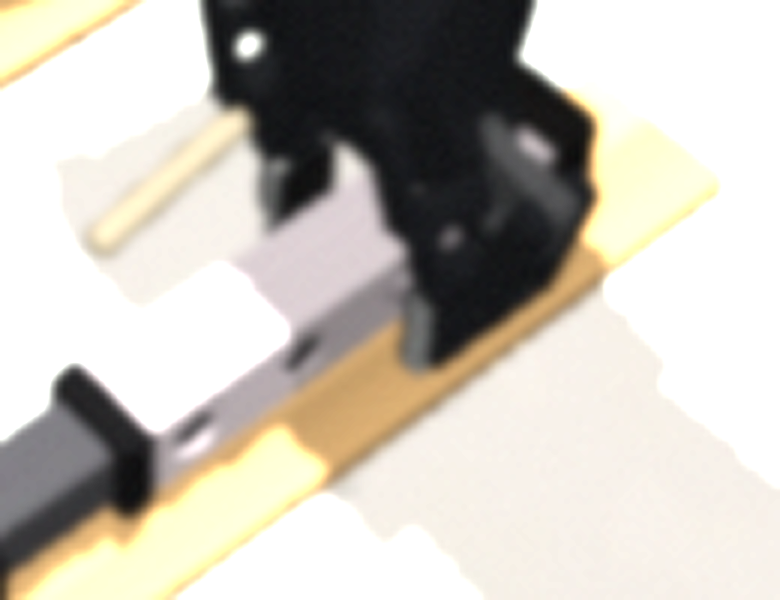

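The holes are at (303,351) and (195,430), which puts the button at about (409,275). The near pad's clamp-side edge is at u≈403, so the pad is centred to within ~1.5 mm. I'll nudge 1 mm towards the foot and close.

Request:
carry_out(
  moves=[
    [0.5,-0.0025,0,0.001,0,0,0],
    [0.4,-0.0025,0,0.001,0,0,0],
    [0,-0.0025,0,0.001,0,0,0],
    [0,-0.0025,0,0.001,0,0,0],
    [0,-0.0025,0,0.001,0,0,0],
    [0,-0.0025,0,0.001,0,0,0],
  ],
)

```text
time: 3.25
tool_pos: [0.4405, 0.0018, 0.0289]
tool_rot: [0.001, 0.73, 0.684, 0.001]
contact_force: [5.9, 0.4, -0.9]
gripper_width: 0.34
```

```bash
python3 - <<'E'
from h import *
to(np.array([.44,.002,.029]),-.062)
E
```

```text
t 3.25 pos [0.4405 0.0018 0.0289] F [ 5.9  0.4 -0.9] T [-0.   -0.43  0.  ] w 0.34 j [-0.17 -0.18  2.19  0.    1.12 -0.1 ]
shift [ 0.0004 -0.0014 -0.0002] turn [ 0.005  0.    -0.006]
```

Opening is 0.34 ≈ 29–30 mm, so the button is pressed flush, and side force is small. Starting the slide.

Request:
carry_out(
  moves=[
    [0,-0.01,0,0,0,0,0],
    [0,-0.02,0,0,0,0,0],
    [0,-0.03,0,0,0,0,0],
    [0,-0.04,0,0,0,0,0],
    [0,-0.05,0,0,0,0,0],
    [0,-0.05,0,0,0,0,0],
  ],
)

```text
time: 3.75
tool_pos: [0.4392, -0.0182, 0.0289]
tool_rot: [0.001, 0.73, 0.684, 0.001]
contact_force: [5.1, -0.9, -1.8]
gripper_width: 0.345
```

```bash
python3 - <<'E'
from h import *
to(np.array([.4405-.04*.062,.0018-.04,.029]),-.062)
s=manip.grab_frame("scene")[210:310,220:350,::-1]
cv2.imwrite("pics/s4.png",cv2.convertScaleAbs(cv2.resize(s,None,fx=6,fy=6,interpolation=2),alpha=2))
E
```

```text
t 3.75 pos [ 0.4392 -0.0182  0.0289] F [ 5.1 -0.9 -1.8] T [-0.11 -0.43  0.02] w 0.345 j [-0.21 -0.18  2.2   0.    1.12 -0.15]
shift [-0.0501  0.0003 -0.0002] turn [ 0.005 -0.    -0.006]
```

View pics/s4.png

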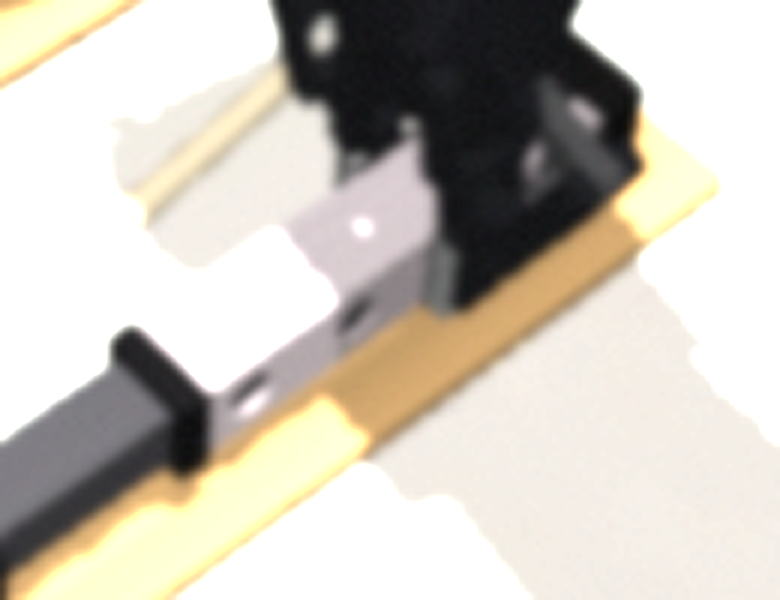

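The tube moves with the grip: the middle hole went from (303,351) to (354,315), about 20 mm. Sliding the other 20 mm.

Request:
carry_out(
  moves=[
    [0,-0.01,0,0,0,0,0],
    [0,-0.02,0,0,0,0,0],
    [0,-0.03,0,0,0,0,0],
    [0,-0.04,0,0,0,0,0],
    [0,-0.05,0,0,0,0,0],
    [0,-0.05,0,0,0,0,0],
    [0,-0.05,0,0,0,0,0],
  ],
)

```text
time: 4.38
tool_pos: [0.4379, -0.0385, 0.0289]
tool_rot: [0.001, 0.73, 0.684, 0.001]
contact_force: [5.2, -2.0, -1.2]
gripper_width: 0.339
```

```bash
python3 - <<'E'
from h import *
to(np.array([.4405-.04*.062,.0018-.04,.029]),-.062)
s=manip.grab_frame("scene")[210:310,220:350,::-1]
cv2.imwrite("pics/s5.png",cv2.convertScaleAbs(cv2.resize(s,None,fx=6,fy=6,interpolation=2),alpha=2))
E
```

```text
t 4.3833 pos [ 0.4379 -0.0385  0.0289] F [ 5.2 -2.  -1.2] T [-0.2  -0.35 -0.01] w 0.339 j [-0.26 -0.18  2.2  -0.    1.12 -0.19]
shift [ 0.0008  0.0003 -0.0002] turn [ 0.005  0.001 -0.006]
```

View pics/s5.png

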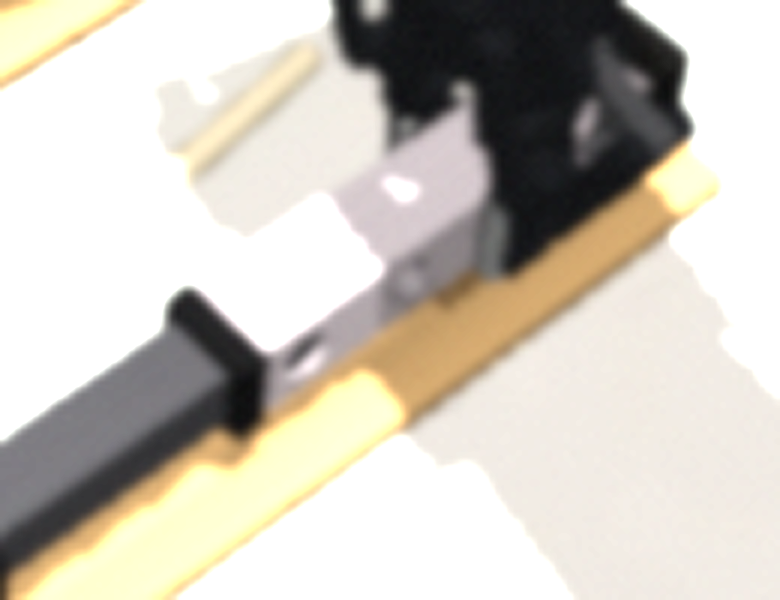

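The button now shows in the second hole at (410,278). Releasing and lifting clear.

Request:
carry_out(
  moves=[
    [1,0,0,0,0,0,0],
    [1,0,0,0,0,0,0],
    [1,0,0,0,0,0,0],
    [1,0,0,0,0,0,0],
    [1,0,0,0,0,0,0],
    [1,0,0,0,0,0,0],
  ],
)

```text
time: 4.93
tool_pos: [0.4368, -0.0379, 0.0284]
tool_rot: [-0.0, 0.73, 0.684, -0.0]
contact_force: [0.9, 0.6, -0.1]
gripper_width: 1.0
```

Request:
carry_out(
  moves=[
    [1,0,0,-0.05,0,0,0],
    [1,0,0,-0.15,0,0,0],
    [1,0,0,-0.25,0,0,0],
    [1,0,0,-0.35,0,0,0],
    [1,0,0,-0.45,0,0,0],
    [1,0,0,-0.5,0,0,0],
    [1,0,0,-0.5,0,0,0],
    [1,0,0,-0.5,0,0,0],
  ],
)

```text
time: 5.6
tool_pos: [0.4377, -0.0382, 0.2302]
tool_rot: [0.001, 0.73, 0.684, 0.001]
contact_force: [-0.4, -1.1, -0.7]
gripper_width: 0.998
```

```bash
python3 - <<'E'
from h import *
to(np.array([.44,.0,.029]),-.062)
s=manip.grab_frame("scene")[150:350,110:360,::-1]
cv2.imwrite("pics/s6.png",cv2.convertScaleAbs(cv2.resize(s,None,fx=3,fy=3,interpolation=2),alpha=1.4))
E
```

```text
t 5.6 pos [ 0.4377 -0.0382  0.2302] F [-0.4 -1.1 -0.7] T [ 0.   -0.01 -0.03] w 0.998 j [-0.26 -0.42  2.03 -0.    1.53 -0.19]
shift [ 0.0959 -0.0021  0.5029] turn [ 0.007  0.001 -0.006]
```

View pics/s6.png

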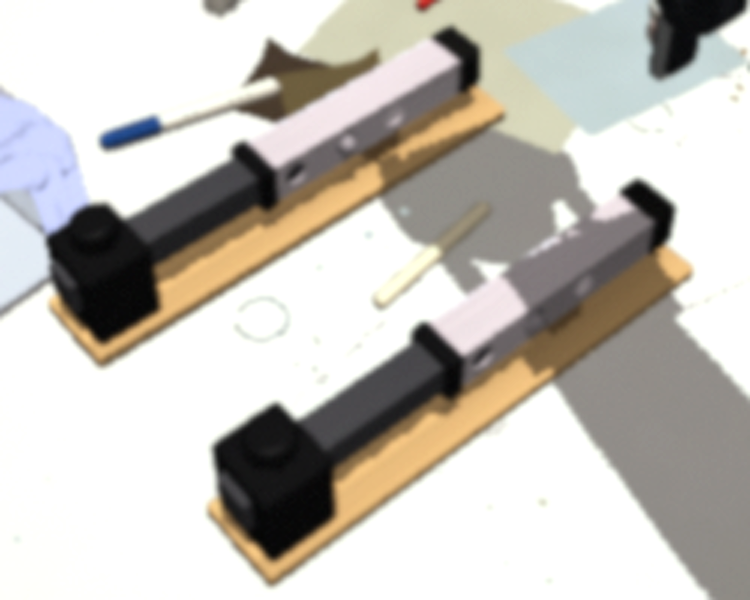

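Both legs now match: each has an empty hole on either side of its button. On the near leg these are at (482,356) and (585,287), with the button at about (535,318). The arm is well clear.

```bash
python3 -c "
from plant import manip
print(manip.job_done())"
```

```text
the job is handed in; nothing more can be done
None
```

The short leg, the nearer of the two, is now set at its second hole, and I handed the job in at about 5.6 s. I squeezed its button flush, slid the tube about 40 mm away from the clamp, released it and lifted clear.

- **Slide:** the tool travelled 40.3 mm along the leg, and the tube moved with the grip.
- **Button:** before release, the close-up showed it sprung out in the second hole. In the final picture that spot is in the arm's shadow, so the button is only faintly visible there.
- **Final picture:** both legs look equally extended, each with an empty hole on either side of its button. The longer leg was not touched.
- **Forces:** the wrist force read about 6 N or less each time I checked it, and about 1 N (no contact) at the end.
- **Disagreement:** the two cameras differed by about 1–3 mm on where the leg was. I aimed between them, and the grip took up the difference.

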